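# Lock the sample box with its safety-catch bolt

## Task

Lock the blue sample box for the courier: press the red spring catch on its lid down with one fingertip and keep it down while your other fingertip pushes the black thumb plate, sliding the bolt all the way home into its keeper. Then let go and move clear, so that the catch springs back up and locks the bolt. Only press and push: pick nothing up, and leave the things standing round the box where they are.

Things in the scene. Friction and masses are not known exactly. Their poses are not given: they have to be found in the camera images.
- lock_box: Blue steel box with white lid, 180 x 150 x 70 mm, fixed. Origin: centre of its underside; its x: the way the bolt slides home, y: left of that, z up. On the lid (70 mm up), in its frame: red catch bar along x at y = -30 mm, bolt along x at y = +30 mm. Bolt guides and the notched plate between bolt and catch stand at most 21 mm above the lid: a fingertip 26 mm above the lid passes over them.
- catch_top (a point): Centre of the flat top of the red press bar of the safety catch, 120 mm long (box x), 26 mm wide (box y); 106 mm above the worktop when up. It moves straight down with the catch and stays level wherever it is pressed; a fingertip may slide along it. Axes as the box's.
- bolt_push_face (a point): Middle of the face to push on the black upright thumb plate; moves with the bolt. The face looks to box -x (the plate is 8 mm thick), is 26 mm wide (box y) and free from 26 to 50 mm above the lid. This point is 38 mm above the lid, 60 mm to box +y of the catch bar's middle line. Behind the plate nothing is higher than 21 mm over the lid. Axes as the box's.
- bolt (a joint): Travel of the bolt (m) along box +x: 0 drawn, 0.040 home at its stop. Starts at 0 to 0.005. A few N of friction, no spring. Notches take the catch's tooth: with the catch up the bolt moves only within a notch (drawn 0-0.006, half-way 0.017-0.023, home 0.037-0.040); from one to the next only with the catch 4 mm or more down. The keeper, a steel bridge at box x 60-76 mm, takes its tip.
- safety_catch (a joint): How far the catch is pressed down (m): 0 up (locking), 0.010 fully down on its stop. Spring: about 2 N to start, 7 N fully down; rises by itself when let go. 0.006 to 0.009 down frees the bolt well.
- specimen_cup_3: Bystander: specimen cup, white with teal lid, 62 mm across, 70 mm tall. Loose; origin at the centre of its underside. Leave it alone.
- reagent_3: Bystander: small amber bottle with red cap, 34 mm across, 76 mm tall. Loose; origin at the centre of its underside. Leave it alone.
- timer: Bystander: white digital timer lying flat, 68 x 62 x 18 mm. Loose; origin at the centre of its underside. Leave it alone.
- cotton_buds_1: Bystander: tub of cotton buds, 77 mm across, 80 mm tall. Loose; origin at the centre of its underside. Leave it alone.
- weigh_dish: Bystander: white weighing dish, 63 x 111 x 13 mm. Loose; origin at the centre of its underside. Leave it alone.
Not all that is in view belongs to the job. There is more than one size of the lock_box; the one meant has the size given above.

How it is judged (in metres and radians):
On the way, in this order (a step that is already met when the one before it is completed fails the run):
1. the catch is pressed down while the bolt is still drawn (value of joint safety_catch above 0.0045 m and value of joint bolt below 0.009 m), for 0.1 s.
2. the bolt passes half-way with the catch held down (value of joint safety_catch above 0.0035 m and value of joint bolt above 0.02 m), for 0.02 s.
At the end, for the whole second after the job is handed in: The bolt is home in its keeper (at least 36 of 40 mm) and at rest, and the catch has sprung back up (within 1.5 mm of fully up), so that it locks the bolt (value of joint bolt above 0.036 m and value of joint safety_catch below 0.0015 m and velocity of joint bolt between -0.005 and 0.005 m/s); the robot touches nothing.
It fails at once if the catch is let up (less than 2 mm down) while the bolt is on its way (value of joint safety_catch below 0.002 m and value of joint bolt between 0.012 and 0.033 m).
It fails at once if one of the bystanders is shifted by more than 15 mm (distance of any of specimen_cup_3, reagent_3, timer, cotton_buds_1, weigh_dish from where it was at the start of the episode above 0.015 m).
It fails at once if one of the bystanders is lifted (height (world z) of any of specimen_cup_3, reagent_3, timer, cotton_buds_1, weigh_dish above 0.01 m).
It also fails if it takes over 32 s, if anything falls off the work surface, if the arm or the gripper's body presses on something with over 40 N, if the wrist force passes 120 N, or if a joint passes its speed limit or range.

## Robot

A 7-joint arm with a two-finger parallel gripper is mounted at the origin on a cart in front of the work surface, level with it; the furniture and walls round the work are solid. World frame = base frame: x ahead of the robot, y to its left, z up, the work surface at z = 0. Lengths are in mm, angles in rad, forces in N, time in s.
With the tool pointing down it reaches from about 400 to 750 mm from the base axis. Payload 19.5 kg.
Tool frame: the origin (TCP) lies between the finger pads; the fingertips stand 8 mm ahead of it and the grasp point (between the pads) lies 11 mm behind it; z points along the fingers, y is the line along which they close (so a half turn about z gives the same grasp; the last joint's range is limited). The gripper opens to 85 mm and grips with 20 to 120 N. Pads are 22 mm wide; open, the fingers measure 114 mm over their backs; the gripper's body (76 mm by 85 mm) begins 54 mm behind the grasp point. The pads swing forward as they close: fully open they stand 13 mm farther back than shut.
Start: joints at [1.197, 0.707, -0.028, 1.485, 0.022, 0.951, -0.075], TCP at [187.295, -543.612, 215.568] pointing down, gripper open.
Joint ranges: [-2.71, 2.71], [-0.32, 2.16], [-1.57, 1.52], [0, 2.45], [-1.46, 4.6], [0, 2.02], [-2.83, 2.83]. Speed limits (rad/s): [1.89, 1.89, 2.57, 2.57, 3.01, 3.01, 3.01].

## Interface

Orientations are given as a 3x3 rotation matrix whose columns are the frame's x, y, z axes.
In Python, from plant import robot gives the robot as it stands.
- The arm moves only by the tool carry_out, never from a script. Its argument "rows" is a list of rows, each a list of 5 numbers: the shift along the tool's x, y, z normalised to -1 to 1, where 1 is 0.2 m, then the turn about the tool's z normalised to -1 to 1, where 1 is 360 degrees, then the gripper command: -1 is fully open, 1 is shut, values between are in proportion. A call has 1 to 5 rows; each row is the pose to reach, as a shift and turn from the pose commanded when the call began, along the tool's axes at that moment, turning the shorter way round; what a row does not reach only later rows make up. A row lasts 1/8 s, in which the tool goes at most 62.5 mm and 10.7 degrees, less where a joint would pass 70% of its speed; a pose out of reach is approached as far as the arm can. A call with a number of a shift or a turn outside -1 to 1 is refused whole. A call with a gripper value outside its range is refused whole. The fingers move at their own pace and stop on an object; the grip force is fixed at half the most. Time passes only in rows, so rows that repeat a pose let the fingers close. It gives the time, the measured TCP pose, the force, the opening and the grip force at its end, in the units of the state.
- robot.sense(): the state, without advancing time (a new reading comes with each control period).
- robot.camera(name): name is "side" or "top"; returns (picture, depth): 420x560x3 uint8, blue, green, red; 420x560 float32, mm along the optical axis (not along the pixel's ray), 0 where there is no reading.
- robot.camera_model(name): a dict with "mtx" (3x3 intrinsics, pixels), "rvec" (rotation vector, rad) and "tvec" (3), from world to camera coordinates, as OpenCV has them. Camera axes: x right, y down, z forward; pixel columns grow to the right and rows downward; lengths in mm; the calibration is good to about 2 mm. A picture is of the moment at which its call begins. camera_model takes no time and is no camera call.
- robot.job_done(): hands the job in; it is judged then, once.
The state is a dict: "time": time; "joints": joint angles; "qd": joint speeds; "joint_torque": joint torques, N m; "tool_pos": TCP position; "eef_rot": TCP orientation; "contact_force": force on the tool from outside, world axes, zero at the start; "moment": the same for the moment, N m; "finger_gap": finger opening in mm; "gripper_force": force on a finger pad.
Only numpy, scipy, OpenCV 4.12 (cv2) and the standard library are available. Lean on these libraries where they do the work, as an engineer would, in place of code of your own. Each camera call takes 0.05 s, during which the arm holds its last target. There are 200 camera calls.

## Working session

There is one attempt and no reset: what is moved stays moved. The work goes in short steps, Python scripts to look and compute and a tool call to move; the robot and the scene stay as the last step left them, time stands still between calls to the robot, and variables do not carry over. Pictures are saved under pics/ and viewed, at most 10 in all, crops included, and the job is handed in when it is done.

Besides the shell and the picture viewer there is one more tool, called after "Emit:" by a JSON object that holds its "api" and its "payload", one argument or row to a line. carry_out: Moves the arm, as the interface text tells. Scaled input: -1 to 1 covers 0.2 m each way for a shift and 360 degrees each way for a turn. Its arguments: {"type":"object","properties":{"rows":{"type":"array"}},"required":["rows"]}

```bash
mkdir -p pics
cat > h.py <<'E'
import numpy as np, cv2
from plant import robot
def cam(n):
    im,d=robot.camera(n); m=robot.camera_model(n)
    return im,d,np.array(m["mtx"],float),cv2.Rodrigues(np.array(m["rvec"],float))[0],np.array(m["tvec"],float).ravel()
def cloud(d,K,R,t):
    v,u=np.mgrid[:d.shape[0],:d.shape[1]]
    c=np.stack([(u-K[0,2])/K[0,0]*d,(v-K[1,2])/K[1,1]*d,d],-1)
    return (c-t)@R
def plane(uv,z,K,R,t):
    r=R.T@np.linalg.inv(K)@np.array([uv[0],uv[1],1.]); o=-R.T@t
    return o+r*(z-o[2])/r[2]
E
python3 - <<'E'
from h import *
for n in("top","side"):
    im,d,K,R,t=cam(n); cv2.imwrite(f"pics/{n}0.png",im); print(n,-R.T@t,R[2],K[0,0],(d>0).mean())
s=robot.sense(); print(s["time"],s["tool_pos"],np.round(s["eef_rot"],3),s["finger_gap"])
E
```

```text
top [394.18953367  15.97593839 927.75285067] [ 0.12935339 -0.02393134 -0.99130974] 435.83434100991644 0.9959353741496598
side [ 577.73200367 -742.02623917  436.70306734] [-0.08818608  0.91639353 -0.39044349] 382.11899904132605 0.9958715986394557
0.1 [ 187.18922376 -543.41404864  215.18564646] [[ 0.945  0.326 -0.   ]
 [ 0.326 -0.945  0.001]
 [-0.    -0.001 -1.   ]] 85.71355758557719
```

View pics/top0.png

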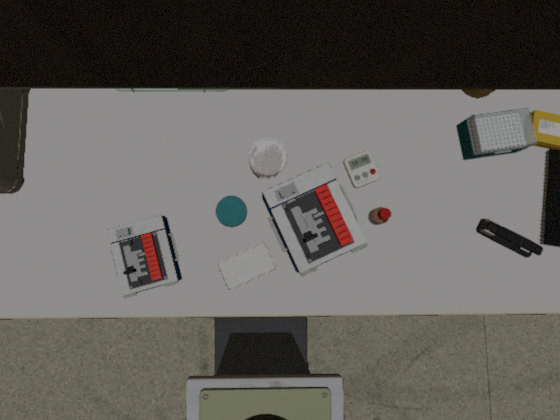

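View pics/side0.png

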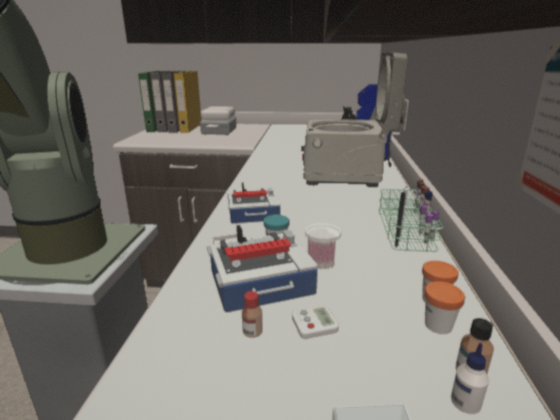

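Top view: the large box is at about (315,220), its red bar runs (322,188)-(348,245), and the black plate is near (308,237). The keeper is near (288,190), so box +x points up-left in the picture. The side view confirms the red bar, with the dark plate at (240,235). Next I measure with colour and depth.

Run:
```python
from h import *
V=[]
for n,(x0,y0,x1,y1) in(("top",(255,155,375,280)),("side",(200,215,320,305))):
    im,d,K,R,t=cam(n); P=cloud(d,K,R,t)
    h=cv2.cvtColor(im,cv2.COLOR_BGR2HSV)
    m=((h[...,0]<8)|(h[...,0]>172))&(h[...,1]>150)&(h[...,2]>70)
    w=np.zeros_like(m); w[y0:y1,x0:x1]=1
    m&=w&(P[...,2]>85)
    Q=P[m]; z=np.median(Q[:,2]); 
    top=Q[abs(Q[:,2]-np.percentile(Q[:,2],80))<4]
    r=cv2.minAreaRect(top[:,:2].astype(np.float32)); print(n,"red",m.sum(),np.percentile(Q[:,2],[5,50,80,95]),r)
    k=w&(P[...,2]>112)&(P[...,2]<135)
    print(" high pts",k.sum(),np.round(P[k].mean(0),1) if k.any() else '',np.round(P[k].min(0),1),np.round(P[k].max(0),1), np.argwhere(k).min(0),np.argwhere(k).max(0))
    lid=w&(abs(P[...,2]-70)<4)&(h[...,1]<60)&(h[...,2]>110)
    print(" lid z",np.median(P[lid][:,2]),cv2.minAreaRect(P[lid][:,:2].astype(np.float32)))
    V.append(cv2.resize(im[y0:y1,x0:x1],None,fx=4 if n=="top" else 3,fy=4 if n=="top" else 3,interpolation=cv2.INTER_CUBIC))
H=max(v.shape[0] for v in V)
a=[cv2.copyMakeBorder(v,0,H-v.shape[0],0,0,cv2.BORDER_CONSTANT) for v in V]
o=np.hstack(a); o=cv2.resize(o,None,fx=min(1,800/o.shape[1]),fy=min(1,800/o.shape[1])); cv2.imwrite("pics/crop1.png",o); print(o.shape)
```

```text
top red 843 [102.57884396 106.25331405 107.63215957 108.74806873] ((473.81201171875, -132.12643432617188), (119.11300659179688, 24.595787048339844), 24.178380966186523)
 high pts 61 [429.5 -86.7 120. ] [421.6 -99.4 112.9] [436.2 -75.2 124. ] [234 305] [242 318]
 lid z 70.42323450326631 ((489.6845703125, -93.38457489013672), (226.64559936523438, 146.73870849609375), 24.151140213012695)
side red 692 [ 94.19180965 103.55931702 104.58646521 105.17967542] ((473.9278259277344, -132.96145629882812), (116.88157653808594, 27.072795867919922), 24.679128646850586)
 high pts 39 [431.  -89.2 116.4] [422.4 -99.1 112. ] [438.3 -75.5 118.7] [225 236] [233 242]
 lid z 68.29246066707051 ((467.7376708984375, -50.884918212890625), (218.9613800048828, 242.23902893066406), 24.57625389099121)
(476, 800, 3)
```

View pics/crop1.png

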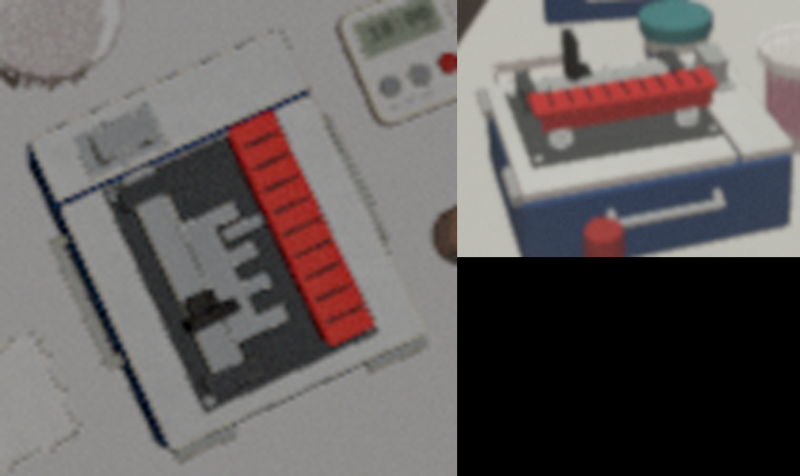

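The crop shows the plate at about (205,310) behind the guides, and the red bar from (255,125) to (350,335). Both views agree: catch centre ≈ (473.9,-132.5,106), box yaw ≈ 24.3°, plate 59 mm to its left (60 stated), lid at 70. So I set out to above (420.5,-123.7) with the gap at about 45 mm.

Emit:
{"api": "carry_out", "payload": {
  "rows": [
    [0.893, -0.802, 0, 0, -0.07],
    [0.893, -0.802, 0, 0, -0.07],
    [0.893, -0.802, 0, 0, -0.07],
    [0.893, -0.802, 0, 0, -0.07],
    [0.893, -0.802, 0, 0, -0.07]
  ]
}}

```text
time: 0.82
tool_pos: [305.8, -330.9, 215.8]
eef_rot: [[0.944, 0.331, 0.001], [0.331, -0.944, 0.001], [0.001, -0.001, -1.0]]
contact_force: [0.1, -1.2, 0.3]
finger_gap: 45.4
gripper_force: 0.0
```

Emit:
{"api": "carry_out", "payload": {
  "rows": [
    [0.893, -0.802, 0, -0.0147, -0.07],
    [0.893, -0.802, 0, -0.0147, -0.07],
    [0.893, -0.802, 0, -0.0147, -0.07],
    [0.893, -0.802, 0, -0.0147, -0.07],
    [0.893, -0.802, 0, -0.0147, -0.07]
  ]
}}

```text
time: 1.45
tool_pos: [421.9, -121.2, 215.4]
eef_rot: [[0.909, 0.416, 0.0], [0.416, -0.909, 0.001], [0.001, -0.001, -1.0]]
contact_force: [-0.8, -1.3, -0.5]
finger_gap: 46.1
gripper_force: 0.0
```

Emit:
{"api": "carry_out", "payload": {
  "rows": [
    [-0.012, 0.008, 0.4, 0, -0.07],
    [-0.012, 0.008, 0.4, 0, -0.07],
    [-0.012, 0.008, 0.4, 0, -0.07]
  ]
}}

```text
time: 1.82
tool_pos: [418.2, -127.3, 134.8]
eef_rot: [[0.912, 0.41, -0.002], [0.41, -0.912, 0.0], [-0.002, -0.001, -1.0]]
contact_force: [-0.3, -0.2, 0.6]
finger_gap: 45.6
gripper_force: 0.0
```

Run:
```python
from h import *
s=robot.sense(); print(s["tool_pos"],s["finger_gap"],s["contact_force"])
im,d,K,R,t=cam("side"); P=cloud(d,K,R,t)
c=im[120:300,170:340]; a=cv2.resize(c,None,fx=3.3,fy=3.3,interpolation=cv2.INTER_CUBIC)
cv2.imwrite("pics/s2.png",a); print(a.shape)
T=np.array(s["tool_pos"]);Rt=np.array(s["eef_rot"])
L=(P-T)@Rt
for sg in(1,-1):
    m=(abs(L[...,0])<16)&(sg*L[...,1]>18)&(sg*L[...,1]<50)&(L[...,2]>-30)&(L[...,2]<15)
    Q=L[m]; print(sg,len(Q), np.round(np.percentile(Q,[2,98],axis=0),1), Q[:,2].max())
```

```text
[ 418.24423192 -127.34095295  134.84963643] 45.57106915068364 [-0.33557402 -0.17197198  0.62658701]
(594, 561, 3)
1 77 [[-10.6  29.  -29.7]
 [ 10.4  37.6 -16.7]] -16.242642864723678
-1 26 [[-10.6 -28.9 -29.6]
 [ -4.4 -19.7 -18.3]] -17.881919612983655
```

View pics/s2.png

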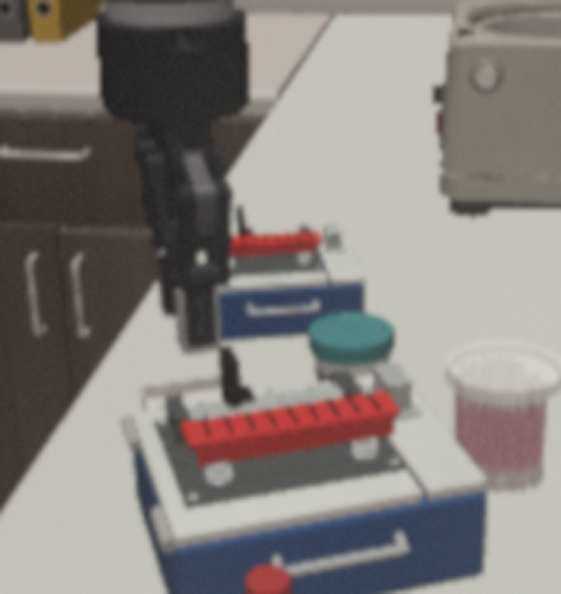

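The picture shows the fingertips' lower edge at crop (200,345), still well above the box. I check the tip height against the projection, also from the top view.

Run:
```python
from h import *
s=robot.sense(); T=np.array(s["tool_pos"]);Rt=np.array(s["eef_rot"]); print(T,s["time"])
im,d,K,R,t=cam("side"); P=cloud(d,K,R,t)
pr=lambda p:(lambda c:(K@(c/c[2]))[:2])(R@p+t)
for dz in(-16,0,8): print(dz,pr(T+Rt@np.array([0,30,dz])),pr(T+Rt@np.array([0,-30,dz])))
for v in range(205,232,2): print(v,[f"{P[v,u,2]:.0f}/{P[v,u,1]:.0f}/{im[v,u].mean():.0f}" for u in(224,228,231,234)])
```

```text
[ 418.78204703 -127.2640884   135.78675134] 1.875
-16 [230.61399532 226.61174494] [224.10278967 213.54111535]
0 [231.09052356 234.87526177] [224.60115707 221.3183704 ]
8 [231.32546468 238.94939564] [224.84711652 225.15668183]
205 ['202/-179/44', '203/-180/46', '202/-178/45', '201/-176/51']
207 ['190/-158/81', '199/-180/43', '192/-161/43', '191/-160/65']
209 ['187/-161/100', '189/-164/44', '187/-160/48', '187/-158/66']
211 ['182/-158/101', '185/-163/48', '182/-157/57', '184/-160/65']
213 ['179/-159/101', '182/-164/45', '180/-161/48', '179/-157/57']
215 ['175/-159/111', '178/-163/49', '177/-161/49', '176/-159/62']
217 ['172/-159/120', '173/-162/47', '172/-159/48', '172/-158/59']
219 ['168/-160/129', '170/-163/48', '166/-155/53', '169/-159/55']
221 ['163/-157/129', '167/-164/48', '165/-161/48', '165/-159/55']
223 ['159/-156/145', '162/-163/55', '161/-159/61', '161/-159/71']
225 ['-2/171/177', '156/-156/108', '154/-154/121', '154/-152/135']
227 ['-2/158/189', '-1/158/172', '-2/161/185', '-2/161/185']
229 ['-2/146/191', '-2/147/192', '-2/148/192', '-3/152/189']
231 ['-3/136/192', '-2/136/192', '-4/141/192', '-1/135/190']
```

Emit:
{"api": "carry_out", "payload": {
  "rows": [
    [0.012, -0.01, 0, 0, -0.07],
    [0.012, -0.01, 0.05, 0, -0.07],
    [0.012, -0.01, 0.1, 0, -0.07],
    [0.012, -0.01, 0.1, 0, -0.07]
  ]
}}

```text
time: 2.42
tool_pos: [420.0, -123.5, 114.8]
eef_rot: [[0.911, 0.412, -0.002], [0.412, -0.911, 0.0], [-0.001, -0.001, -1.0]]
contact_force: [-0.4, -0.0, 0.5]
finger_gap: 45.5
gripper_force: 0.0
```

```bash
cat > look.py <<'E'
from h import *
import sys
s=robot.sense(); T=np.array(s["tool_pos"]);Rt=np.array(s["eef_rot"]); print(s["time"],T,s["contact_force"])
im,d,K,R,t=cam("side"); P=cloud(d,K,R,t); L=(P-T)@Rt
h=cv2.cvtColor(im,cv2.COLOR_BGR2HSV)
red=((h[...,0]<8)|(h[...,0]>172))&(h[...,1]>120)
for sg in(1,-1):
    m=~red&(abs(L[...,0])<16)&(sg*L[...,1]>18)&(sg*L[...,1]<50)&(L[...,2]>-60)&(L[...,2]<25)
    Q=L[m]; print(sg,len(Q),np.round(np.percentile(Q,[2,98],axis=0),1).tolist(),"world z low",np.round(P[m][:,2].min(),1))
m=red&(P[...,2]>80)&(abs(P[...,0]-474)<90)&(abs(P[...,1]+132)<60); print("red z90",np.percentile(P[m][:,2],90))
cv2.imwrite(f"pics/{sys.argv[1]}.png",cv2.resize(im[170:290,190:320],None,fx=4.5,fy=4.5,interpolation=cv2.INTER_CUBIC))
E
python3 look.py s3
```

```text
2.425 [ 419.95478627 -123.51163278  114.79855932] [-0.36654089 -0.03805735  0.52778698]
1 264 [[-10.7, 23.1, -55.2], [11.2, 42.8, 24.3]] world z low 89.8
-1 92 [[-11.0, -30.8, -58.3], [8.2, -19.8, -10.7]] world z low 90.4
red z90 104.83086523084772
```

View pics/s3.png

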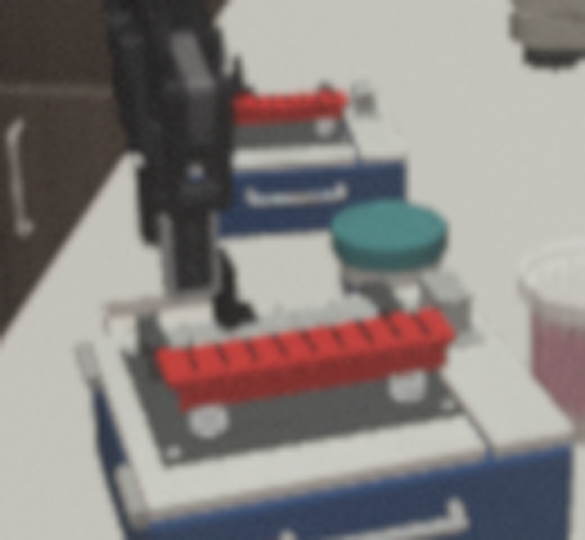

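The tip edge is at crop (195,300) and the bar top under it at about (200,355), so roughly 24 mm remain. I lower in small steps and watch the force.

Emit:
{"api": "carry_out", "payload": {
  "rows": [
    [0, 0, 0.03, 0, -0.07],
    [0, 0, 0.06, 0, -0.07],
    [0, 0, 0.08, 0, -0.07],
    [0, 0, 0.09, 0, -0.07],
    [0, 0, 0.09, 0, -0.07]
  ]
}}

```text
time: 3.1
tool_pos: [420.3, -123.6, 97.5]
eef_rot: [[0.911, 0.412, -0.0], [0.412, -0.911, 0.0], [-0.0, -0.0, -1.0]]
contact_force: [-0.1, 0.6, -0.3]
finger_gap: 46.0
gripper_force: 0.0
```

```bash
python3 look.py s4
```

```text
3.1 [ 420.31230115 -123.57466716   97.53164677] [-0.07724758  0.62445117 -0.26695993]
1 304 [[-11.6, 23.4, -54.2], [11.3, 42.9, 24.4]] world z low 72.5
-1 148 [[-12.4, -44.6, -56.0], [8.6, -19.5, 23.7]] world z low 72.6
red z90 104.86593025082698
```

View pics/s4.png

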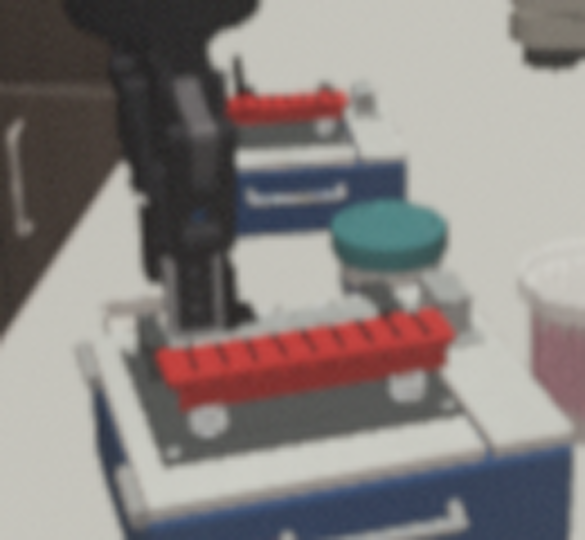

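The tip edge is at crop (195,338), some 6-8 mm above the bar's middle line, and there is no force yet. I continue down slowly.

Emit:
{"api": "carry_out", "payload": {
  "rows": [
    [0, 0, 0.01, 0, -0.07],
    [0, 0, 0.02, 0, -0.07],
    [0, 0, 0.03, 0, -0.07],
    [0, 0, 0.04, 0, -0.07],
    [0, 0, 0.04, 0, -0.07]
  ]
}}

```text
time: 3.78
tool_pos: [420.3, -123.5, 89.4]
eef_rot: [[0.911, 0.412, -0.0], [0.412, -0.911, 0.0], [-0.0, -0.0, -1.0]]
contact_force: [0.4, 0.3, -0.5]
finger_gap: 45.3
gripper_force: 0.0
```

```bash
python3 look.py s5
```

```text
3.775 [ 420.27952577 -123.53186606   89.43402609] [ 0.4444885   0.29312574 -0.48909153]
1 440 [[-14.4, 21.6, -54.0], [14.3, 48.9, 20.3]] world z low 67.2
-1 152 [[-15.2, -46.1, -56.5], [-2.8, -19.2, 19.0]] world z low 70.1
red z90 104.93933778095331
```

Emit:
{"api": "carry_out", "payload": {
  "rows": [
    [0, 0, 0.01, 0, -0.07],
    [0, 0, 0.02, 0, -0.07],
    [0, 0, 0.02, 0, -0.07]
  ]
}}

```text
time: 4.2
tool_pos: [420.4, -123.6, 85.5]
eef_rot: [[0.911, 0.411, 0.0], [0.411, -0.911, 0.0], [0.0, -0.0, -1.0]]
contact_force: [-0.1, -0.6, 3.3]
finger_gap: 45.6
gripper_force: 1.5
```

```bash
python3 look.py s6
```

```text
4.2 [ 420.40849239 -123.63527759   85.52596728] [-0.14873671 -0.62196956  3.31214482]
1 436 [[-14.7, 21.7, -53.6], [14.6, 49.5, 17.1]] world z low 67.0
-1 149 [[-15.7, -45.1, -55.4], [-2.9, -19.3, 15.1]] world z low 70.2
red z90 102.46589639664752
```

View pics/s6.png

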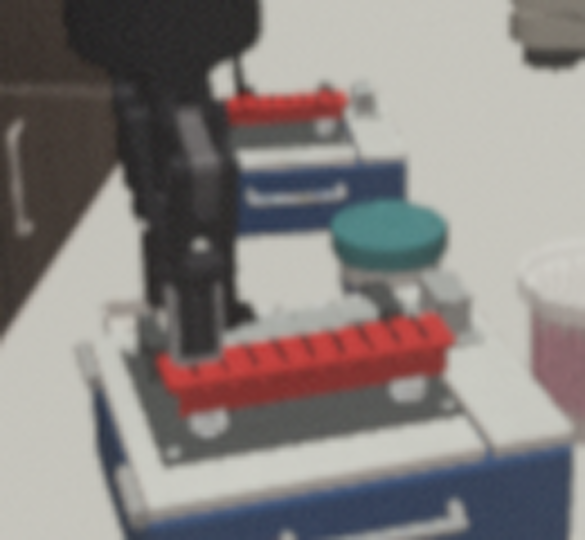

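The tip now sits on the bar at crop (200,360). The bar is 2.4 mm down at 3.3 N, which fits the spring. I press 5 mm more and hold.

Emit:
{"api": "carry_out", "payload": {
  "rows": [
    [0, 0, 0.015, 0, -0.07],
    [0, 0, 0.025, 0, -0.07],
    [0, 0, 0.025, 0, -0.07],
    [0, 0, 0.025, 0, -0.07]
  ]
}}

```text
time: 4.75
tool_pos: [420.4, -123.7, 80.6]
eef_rot: [[0.911, 0.411, 0.0], [0.411, -0.911, 0.0], [0.0, 0.0, -1.0]]
contact_force: [-0.5, -0.7, 5.4]
finger_gap: 45.8
gripper_force: 2.7
```

```bash
python3 look.py s7
```

```text
4.75 [ 420.40955014 -123.65145918   80.59000831] [-0.48960315 -0.70176604  5.41543774]
1 395 [[-14.6, 23.2, -54.0], [14.8, 49.4, 11.5]] world z low 67.8
-1 141 [[-15.1, -44.5, -53.6], [-3.2, -19.7, 9.8]] world z low 70.6
red z90 97.57676074098306
```

The catch is 7.3 mm down. Now I push along tool +x.

Emit:
{"api": "carry_out", "payload": {
  "rows": [
    [0.02, 0, 0, 0, -0.07],
    [0.04, 0, 0, 0, -0.07],
    [0.06, 0, 0, 0, -0.07],
    [0.08, 0, 0, 0, -0.07],
    [0.1, 0, 0, 0, -0.07]
  ]
}}

```text
time: 5.42
tool_pos: [437.9, -115.5, 80.5]
eef_rot: [[0.912, 0.411, -0.002], [0.411, -0.912, -0.0], [-0.001, -0.001, -1.0]]
contact_force: [-4.7, -1.7, 6.2]
finger_gap: 45.7
gripper_force: 3.3
```

```bash
python3 look.py s8
```

```text
5.425 [ 437.89441289 -115.52518126   80.52432408] [-4.67628045 -1.68095325  6.18766085]
1 369 [[-14.4, 25.6, -54.2], [14.5, 49.3, 11.7]] world z low 68.0
-1 170 [[-14.9, -42.6, -57.8], [-0.3, -19.6, 9.6]] world z low 70.5
red z90 97.44493889376474
```

View pics/s8.png

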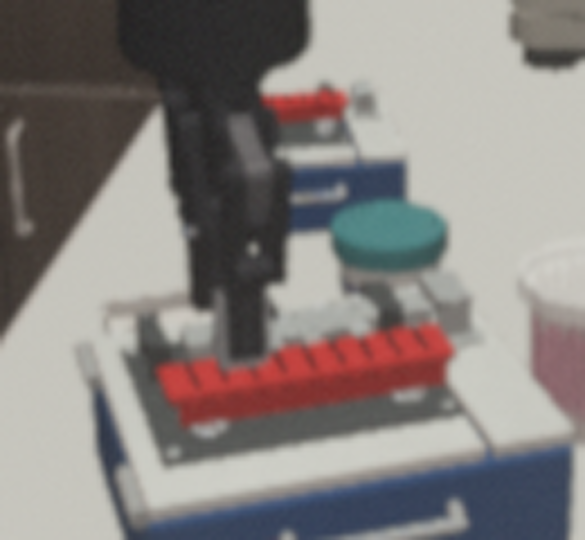

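The catch stays down with the tip at crop (245,360). The bolt tip now shows nearer the keeper at (410,300). I keep pushing.

Emit:
{"api": "carry_out", "payload": {
  "rows": [
    [0.02, 0, 0, 0, -0.07],
    [0.04, 0, 0, 0, -0.07],
    [0.06, 0, 0, 0, -0.07],
    [0.08, 0, 0, 0, -0.07],
    [0.1, 0, 0, 0, -0.07]
  ]
}}

```text
time: 6.1
tool_pos: [456.1, -107.3, 80.5]
eef_rot: [[0.912, 0.411, -0.002], [0.411, -0.912, -0.0], [-0.002, -0.001, -1.0]]
contact_force: [-4.8, -2.7, 7.0]
finger_gap: 45.4
gripper_force: 3.3
```

Emit:
{"api": "carry_out", "payload": {
  "rows": [
    [0.01, 0, 0, 0, -0.07],
    [0.02, 0, 0, 0, -0.07],
    [0.02, 0, 0, 0, -0.07]
  ]
}}

```text
time: 6.48
tool_pos: [460.0, -105.6, 80.5]
eef_rot: [[0.912, 0.411, -0.001], [0.411, -0.912, 0.0], [-0.001, -0.0, -1.0]]
contact_force: [-3.1, -2.0, 5.2]
finger_gap: 45.8
gripper_force: 2.7
```

Emit:
{"api": "carry_out", "payload": {
  "rows": [
    [0.01, 0, 0, 0, -0.07],
    [0.02, 0, 0, 0, -0.07],
    [0.02, 0, 0, 0, -0.07]
  ]
}}

```text
time: 6.85
tool_pos: [463.6, -103.9, 80.5]
eef_rot: [[0.912, 0.411, -0.001], [0.411, -0.912, 0.0], [-0.001, -0.001, -1.0]]
contact_force: [-3.0, -0.9, 4.9]
finger_gap: 45.8
gripper_force: 2.7
```

Emit:
{"api": "carry_out", "payload": {
  "rows": [
    [0.01, 0, 0, 0, -0.07],
    [0.015, 0, 0, 0, -0.07],
    [0.015, 0, 0, 0, -0.07]
  ]
}}

```text
time: 7.22
tool_pos: [464.5, -103.4, 80.4]
eef_rot: [[0.912, 0.411, -0.005], [0.411, -0.912, -0.001], [-0.005, -0.001, -1.0]]
contact_force: [-12.7, -6.4, 11.5]
finger_gap: 45.8
gripper_force: 9.2
```

The force has risen to 14 N and motion has stopped at the expected 48 mm, so the bolt is at its stop. I back off slightly and then lift clear.

Emit:
{"api": "carry_out", "payload": {
  "rows": [
    [-0.025, 0, 0, 0, -0.07],
    [-0.025, 0, 0, 0, -0.07],
    [-0.025, 0, -0.1, 0, -0.07],
    [-0.1, 0, -0.4, 0, -0.07],
    [-0.1, 0, -0.7, 0, -0.07]
  ]
}}

```text
time: 7.85
tool_pos: [447.4, -111.1, 222.0]
eef_rot: [[0.912, 0.411, -0.002], [0.411, -0.912, 0.0], [-0.001, -0.001, -1.0]]
contact_force: [1.4, 0.2, -0.4]
finger_gap: 45.8
gripper_force: 0.0
```

Emit:
{"api": "carry_out", "payload": {
  "rows": [
    [-0.6, 0, 0, 0, -0.07],
    [-0.6, 0, 0, 0, -0.07],
    [-0.6, 0, 0, 0, -0.07],
    [-0.6, 0, 0, 0, -0.07]
  ]
}}

```text
time: 8.35
tool_pos: [339.7, -160.1, 220.6]
eef_rot: [[0.911, 0.412, 0.0], [0.412, -0.911, 0.0], [0.0, -0.0, -1.0]]
contact_force: [0.0, 0.9, -0.1]
finger_gap: 46.0
gripper_force: 0.0
```

```bash
python3 look.py s9
python3 - <<'E'
from h import *
V=[]
for n,(x0,y0,x1,y1) in(("top",(255,155,375,280)),("side",(200,215,320,305))):
    im,d,K,R,t=cam(n); P=cloud(d,K,R,t); w=np.zeros(d.shape,bool); w[y0:y1,x0:x1]=1
    k=w&(P[...,2]>112)&(P[...,2]<135); q=P[k].mean(0)-[473.9,-132.5,0]
    print(n,k.sum(),"plate u,v",q[0]*.911+q[1]*.412,-q[0]*.412+q[1]*.911)
    V.append(cv2.resize(im[y0:y1,x0:x1],(400,int(400*(y1-y0)/(x1-x0))),interpolation=cv2.INTER_CUBIC))
H=max(v.shape[0] for v in V)
cv2.imwrite("pics/end.png",np.hstack([cv2.copyMakeBorder(v,0,H-v.shape[0],0,0,cv2.BORDER_CONSTANT) for v in V]))
E
```

```text
8.35 [ 339.72278775 -160.13482195  220.61008126] [ 0.02274135  0.94689093 -0.05579714]
1 356 [[-10.4, 27.6, -57.7], [11.0, 40.8, -17.7]] world z low 237.2
-1 34 [[-11.2, -26.5, -59.7], [9.8, -20.6, -24.8]] world z low 244.4
red z90 104.9680735934911
top 57 plate u,v 17.083980827891104 59.87140758695311
side 36 plate u,v 17.405179202205595 56.75640401872091
```

View pics/end.png

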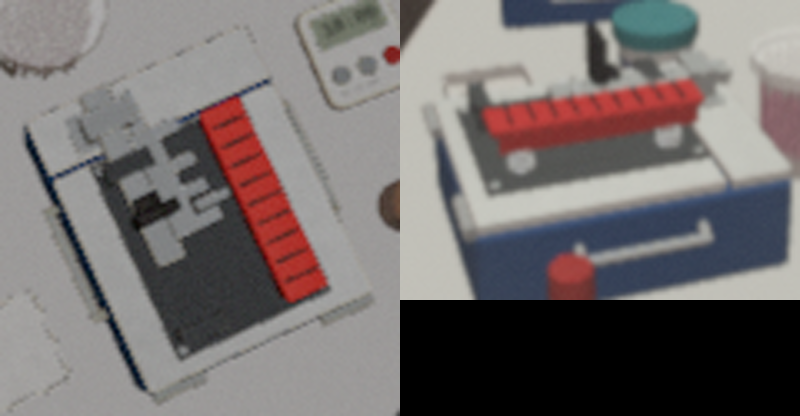

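The plate has moved about 39 mm to u=+17, the bolt tip is in the keeper at (110,125), and the bar is back at its starting height (104.97 against 104.87 before pressing). The arm is clear of everything.

```bash
python3 -c "
from plant import robot
print(robot.job_done())"
```

```text
the job is handed in; nothing more can be done
None
```

I handed the job in with the bolt home in its keeper (about 39 mm of travel, up against its stop), the catch sprung back up, the arm clear, and no contact with any bystander; no verdict came back.

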